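# Open the push-and-turn bottle

## Task

Open the descaler bottle: its red child-resistant cap comes off only if you press it down and, still pressing, turn it anticlockwise about a sixth of a turn (turning alone just ratchets). Lift the cap off and set it down gently, open side down, in the blue drip saucer, well inside the rim; press and turn firmly but do not force anything, and leave the saucer and the things around where they stand.

Things in the scene. Friction and masses are not known exactly. Their poses are not given: they have to be found in the camera images.
- bottle: White square concentrate bottle (88 x 88 mm, blue and orange label) in a steel shoe 124 x 124 mm bolted to the table; it cannot move. Origin on the table under its centre, z up. Its shoulder lies at 149 mm.
- neck_top (a point): Centre of the bottle neck's top rim, 176.7 mm above the table, fixed. Neck 28 mm across; three bayonet lugs out to 37 mm. The cap's lugs sit in notches under them, held up by a sprung pin (7 N, plus 3 N per mm): the cap must sink 2.5 mm to leave the notches and then meets the rim at 3.3 mm. Turned 42 to 65 deg anticlockwise (stop at 68) it is free and lifts straight off (18 mm to clear).
- cap_centre (a point): Centre of the red ribbed cap, 52 mm across, 44 mm high, 90 to 180 g: on its axis, 22 mm above its underside. Seated, its underside is 162 mm above the table; the red shell to be gripped begins 11 mm higher. z points up; x turns with the grey INNER cap: seated, it points within 0.1 rad of the bottle's x; it does not follow the red shell while that only ratchets.
- cap_top (a point): Centre of the red shell's flat top, 206 mm above the table when seated and unpressed. Pressed, the shell sinks on a spring (2 N, plus 0.8 N per mm) for 3 to 9 mm until pins reach down between 12 teeth (2 mm high): this differs from cap to cap, unseen. Then the cap sinks too. Keep a press of 15 to 22 N while turning; over 36 N (pressing, pulling, sideways) breaks it. Up to 25 deg of turn is lost before the pins bite.
- saucer_in (a point): Blue round drip saucer, loose, 136 mm across at the rim and 12 mm high; the point is the centre of its flat floor (112 mm across), 4 mm above the table. z up.
- spice_jar_centre (a point): Bystander: glass spice jar with black lid and green label, 45 mm across, 105 mm high; the point is half-way up.
- shaker_centre (a point): Bystander: steel shaker, 52 mm across, 88 mm high; the point is half-way up.
- ramekin_centre (a point): Bystander: white ramekin, 70 mm across, 42 mm high; the point is half-way up.
- lemon_centre (a point): Bystander: lemon, 78 x 55 x 56 mm; the point is at its middle.
There are look-alikes about, which are no part of the job. What is shaped like the part that bears cap_centre but turquoise is not meant. What is shaped like the part that bears saucer_in but brown is not meant.

How it is judged:
By the outcome, as a careful person would: the job done as asked, in the order asked, and still so for the second after the job is handed in, with the robot touching nothing.
It also fails if it takes over 61 s, if anything falls off the work surface, if the arm or the gripper's body presses on something with over 40 N, if the wrist force passes 120 N, or if a joint passes its speed limit or range.

## Robot

A 6-joint arm with a two-finger parallel gripper is mounted at the origin on a cart in front of the work surface, level with it; the furniture and walls round the work are solid. World frame = base frame: x ahead of the robot, y to its left, z up, the work surface at z = 0. Lengths are in m, angles in degrees, forces in N, time in s.
With the tool pointing down it reaches from about 0.35 to 0.875 m from the base axis. Payload 4.2 kg.
Tool frame: the origin (TCP) lies between the finger pads; the fingertips stand 8 mm ahead of it and the grasp point (between the pads) lies 11 mm behind it; z points along the fingers, y is the line along which they close (so a half turn about z gives the same grasp; the last joint's range is limited). The gripper opens to 87 mm and grips with 3 to 60 N. Pads are 19 mm wide; open, the fingers measure 117 mm over their backs; the gripper's body (75 mm by 190 mm) begins 51 mm behind the grasp point.
Start: joints at [88.556, 22.042, 0.453, 0, -68.411, -14.817], TCP at [0.175, 0.6, 0.231] pointing down, gripper open.
Joint ranges: [-179.83, 179.83], [-69.29, 118.12], [-61.27, 80.66], [-181.25, 117.63], [-171.15, -9.14], [-177.46, 177.46]. Speed limits (degrees/s): [159.86, 159.86, 180, 180, 180, 180].

## Interface

Orientations are given as a 3x3 rotation matrix whose columns are the frame's x, y, z axes.
In Python, from station import sense, capture, camera_model, finish_job, find_in gives the robot as it stands. The module is installed in compiled form; this text tells all that it offers.
- The arm moves only by the tool arm_command, never from a script. Its argument "motion" is a list of rows, each a list of 7 numbers: the finger opening in mm, from 0 to 87, then the shift along the tool's x, y, z in mm, then the turn, a rotation vector about the tool's x, y, z in rad. In form: [[jaw, dx, dy, dz, rx, ry, rz], ...]. A call has 1 to 8 rows; each row shifts and turns the commanded pose from where the row before left it, along the tool's axes as they then stand; what a row does not reach is not made up. A row lasts 1/10 s, in which the tool goes at most 50 mm and 8.59 degrees, less where a joint would pass 70% of its speed; a pose out of reach is approached as far as the arm can. A call with a gripper value outside its range is refused whole. The fingers move at their own pace and stop on an object; the grip force is fixed at half the most. Time passes only in rows, so rows that do not move let the fingers close. It gives the time, the measured TCP pose, the force, the opening and the grip force at its end, in the units of the state.
- sense(): the state, without advancing time (a new reading comes with each control period).
- capture(name): name is "side" or "top" or "wrist"; returns the picture (420x560x3 uint8, red, green, blue); there is no depth.
- camera_model(name): a dict with "fx", "fy", "cx", "cy" (pixels), "R" (3x3) and "t" (3): a world point X has camera coordinates R X + t. Camera axes: x right, y down, z forward; pixel columns grow to the right and rows downward; lengths in m; the calibration is good to about 2 mm. A picture is of the moment at which its call begins: read the wrist's pose just before it. camera_model takes no time and is no camera call; for the wrist camera it gives the pose at the moment of the call.
- finish_job(): hands the job in; it is judged then, once.
Trained networks look in the newest picture that a camera, given by its name, has taken for a name from the list of things; names that differ only in an ending like _2 or _b are one class to them, and where a whole thing is asked for, a point or a joint stands for the part that bears it (a point fixed in the world has none). Each returns a list of dicts, best first, with "p" (0 to 1); they miss things now and then, are a little off and sometimes report something else, mostly with a low value. They report only what shows in the picture. A call takes as long as a camera call. They do not tell look-alikes from the thing itself.
- find_in(target, camera): "location" ([row, column] in pixels, amid what is visible of it).
The state is a dict: "time_s": time; "joints": joint angles; "joint_velocities": joint speeds; "effort": joint torques, N m; "tcp_pos": TCP position; "ee_rot": TCP orientation; "wrist_force": force on the tool from outside, world axes, zero at the start; "moment": the same for the moment, N m; "gripper_width": opening from 0.0 (shut) to 1.0 (fully open); "gripper_force": force on a finger pad.
Only numpy, scipy, OpenCV 4.12 (cv2) and the standard library are available. Lean on these libraries where they do the work, as an engineer would, in place of code of your own. Each camera call takes 0.05 s, during which the arm holds its last target. There are 200 camera calls.

## Working session

There is one attempt and no reset: what is moved stays moved. The work goes in short steps, Python scripts to look and compute and a tool call to move; the robot and the scene stay as the last step left them, time stands still between calls to the robot, and variables do not carry over. Pictures are saved under pics/ and viewed, at most 10 in all, crops included, and the job is handed in when it is done.

Besides the shell and the picture viewer there is one more tool, called after "Request:" as a command line: name --pt "numbers of a row" for each row, then --argument value for the rest. arm_command: Moves the arm, as the interface text tells. Its arguments: {"type":"object","properties":{"motion":{"type":"array"}},"required":["motion"]}

```bash
mkdir -p pics; cat > h.py <<'E'
import numpy as np, cv2
from station import *
def ray(cam,rc):
    m=camera_model(cam); R=np.array(m["R"]); t=np.array(m["t"])
    d=R.T@np.array([(rc[1]-m["cx"])/m["fx"],(rc[0]-m["cy"])/m["fy"],1]); return -R.T@t,d/np.linalg.norm(d)
def atz(cam,rc,z):
    c,d=ray(cam,rc); return c+d*(z-c[2])/d[2]
def tri(a,b):
    # nearest point of two rays (c,d)
    A=np.zeros((3,3));v=np.zeros(3)
    for c,d in(a,b):
        P=np.eye(3)-np.outer(d,d);A+=P;v+=P@c
    x=np.linalg.solve(A,v); return x,[np.linalg.norm((np.eye(3)-np.outer(d,d))@(x-c)) for c,d in(a,b)]
def proj(cam,X):
    m=camera_model(cam); p=np.array(m["R"])@X+np.array(m["t"]); return [m["fy"]*p[1]/p[2]+m["cy"],m["fx"]*p[0]/p[2]+m["cx"]]
E
python3 - <<'E'
from h import *
np.set_printoptions(precision=4,suppress=True)
s=sense(); print(s)
im=[]
for c in("side","top"):
    a=capture(c); im.append(a)
    cv2.imwrite(f"pics/{c}0.png",a[...,::-1])
    m=camera_model(c); print(c,-np.array(m["R"]).T@np.array(m["t"]),m["fx"])
    for n in("bottle","cap_centre","cap_top","neck_top","saucer_in","spice_jar_centre","shaker_centre","ramekin_centre","lemon_centre"):
        print(n,[(round(d["p"],2),np.round(d["location"],1).tolist()) for d in find_in(n,c)][:3])
E
```

```text
{'time_s': 0.0, 'joints': array([ 88.5558,  22.0916,   0.3775,  -0.0296, -68.4092, -14.8182]), 'joint_velocities': array([ 0.0063,  0.0125,  0.0017, -0.0794,  0.0189,  0.0532]), 'effort': array([ -0.0006, -39.0665,  18.7397,   4.2197,   0.0109,  -0.0002]), 'tcp_pos': array([0.1748, 0.5994, 0.2294]), 'ee_rot': array([[ 0.9599, -0.2802, -0.0005],
       [-0.2802, -0.9599, -0.0021],
       [ 0.0001,  0.0022, -1.    ]]), 'wrist_force': array([-1.0321, -0.139 ,  0.1383]), 'moment': array([-0.0148, -0.0067,  0.0185]), 'gripper_force': 0.0, 'gripper_width': 0.9996233612650811}
side [0.5075 1.1445 0.5337] 420.5630281805318
bottle [(0.64, [218.3, 290.7])]
cap_centre [(0.84, [173.7, 290.6]), (0.58, [223.1, 242.2])]
cap_top [(0.58, [169.2, 291.4]), (0.58, [221.6, 244.2])]
neck_top [(0.65, [215.4, 291.1])]
saucer_in [(0.92, [280.0, 282.2]), (0.67, [339.0, 347.5])]
spice_jar_centre [(0.76, [222.1, 204.2])]
shaker_centre [(0.9, [255.9, 202.5])]
ramekin_centre [(0.98, [248.9, 354.9])]
lemon_centre [(0.52, [204.6, 225.3])]
top [0.3761 0.2278 1.3916] 442.6477797178666
bottle [(0.94, [224.7, 327.9])]
cap_centre [(0.63, [212.8, 335.2]), (0.47, [177.0, 334.8])]
cap_top [(0.81, [177.3, 336.2]), (0.79, [215.8, 337.1])]
neck_top [(0.82, [225.1, 324.6])]
saucer_in [(0.74, [252.2, 176.4]), (0.71, [214.9, 241.1])]
spice_jar_centre [(0.49, [141.0, 309.3])]
shaker_centre [(0.74, [151.0, 262.1]), (0.67, [226.3, 326.3])]
ramekin_centre [(0.82, [274.0, 282.7]), (0.49, [145.3, 309.0]), (0.45, [215.9, 335.8])]
lemon_centre [(0.7, [156.8, 367.8]), (0.25, [217.3, 241.6])]
```

View pics/side0.png

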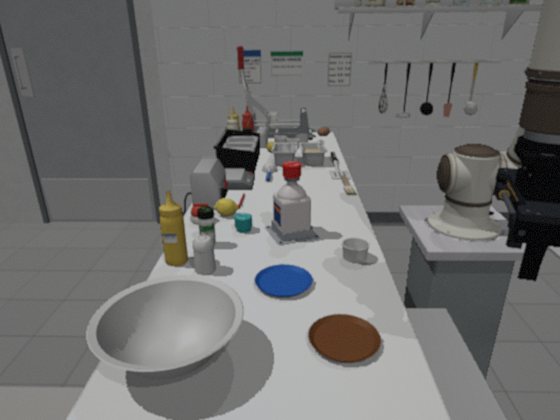

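View pics/top0.png

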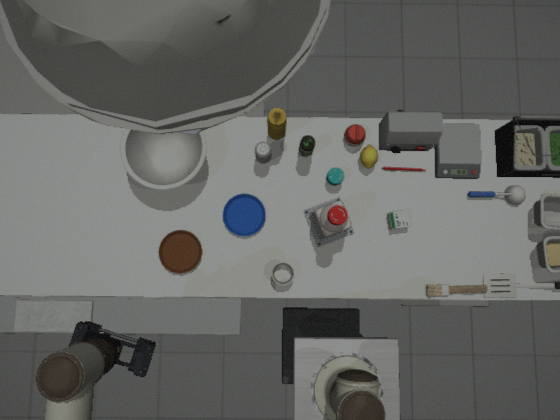

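The side picture shows the bottle with its red cap at (172,291), the blue saucer at (281,284) and the brown saucer at (339,345). The top picture shows the red cap at (215,337), the blue saucer at (215,244), the brown saucer at (252,180), and the turquoise cap at (177,335). There is also a red thing at top (134,355). The meant parts are the red cap on the bottle, not the turquoise one on the table, and the blue saucer, not the brown one.

```bash
python3 - <<'E'
from h import *
np.set_printoptions(precision=4,suppress=True)
T=cv2.imread("pics/top0.png");S=cv2.imread("pics/side0.png")
def blobs(im,col):
    h=cv2.cvtColor(im,cv2.COLOR_BGR2HSV)
    m=(cv2.inRange(h,(0,150,90),(6,255,255))|cv2.inRange(h,(174,150,90),(180,255,255))) if col=="r" else cv2.inRange(h,(105,150,60),(125,255,255))
    n,l,st,c=cv2.connectedComponentsWithStats(m)
    return [(st[i].tolist(),c[i][::-1].round(1).tolist()) for i in range(1,n) if st[i][4]>60]
for n,im in(("top",T),("side",S)):
    for c in"rb": print(n,c,blobs(im,c))
P={"cap":((215,337),(172,291),.19),"spice":((145,307),(226,206),.05),"shaker":((151,263),(256,204),.044),"ramekin":((272,283),(251,355),.021),"lemon":((156,369),(207,226),.028),"turq":((177,335),(223,243),.02),"blue":((215,244),(282,284),.01)}
for k,(a,b,z) in P.items():
    x,e=tri(ray("top",a),ray("side",b)); print(k,x,np.round(e,4),atz("top",a,z)[:2],atz("side",b,z)[:2])
A=cv2.resize(T[165:265,200:360],None,fx=5,fy=5,interpolation=3)[:500,:800]
cv2.imwrite("pics/crop.png",A)
E
```

```text
top r [([347, 125, 18, 15, 199], [132.1, 355.7]), ([328, 206, 19, 19, 228], [214.8, 337.3])]
top b [([223, 195, 42, 41, 1354], [214.8, 243.8])]
side r [([243, 110, 9, 17, 93], [119.3, 246.5]), ([283, 162, 18, 16, 225], [169.8, 291.2]), ([192, 204, 15, 12, 74], [208.1, 196.7])]
side b [([244, 51, 16, 5, 66], [52.8, 251.5]), ([256, 265, 56, 32, 1357], [280.3, 283.3])]
cap [0.5075 0.0506 0.1817] [0. 0.] [0.5066 0.0519] [0.5075 0.0764]
spice [0.7376 0.1235 0.0533] [0.0013 0.0013] [0.7398 0.1234] [0.7378 0.1171]
shaker [0.7194 0.26   0.0377] [0.0025 0.0025] [0.7204 0.2601] [0.7141 0.272 ]
ramekin [0.3456 0.1942 0.0175] [0.0017 0.0017] [0.3474 0.194 ] [0.345  0.2009]
lemon [ 0.7125 -0.0746  0.0263] [0.0005 0.0005] [ 0.7126 -0.0742] [ 0.7113 -0.0703]
turq [0.6464 0.0325 0.0202] [0.0009 0.0009] [0.6455 0.0325] [0.6473 0.0319]
blue [0.5233 0.3181 0.0026] [0.0003 0.0003] [0.5229 0.3176] [0.5227 0.3296]
```

View pics/crop.png

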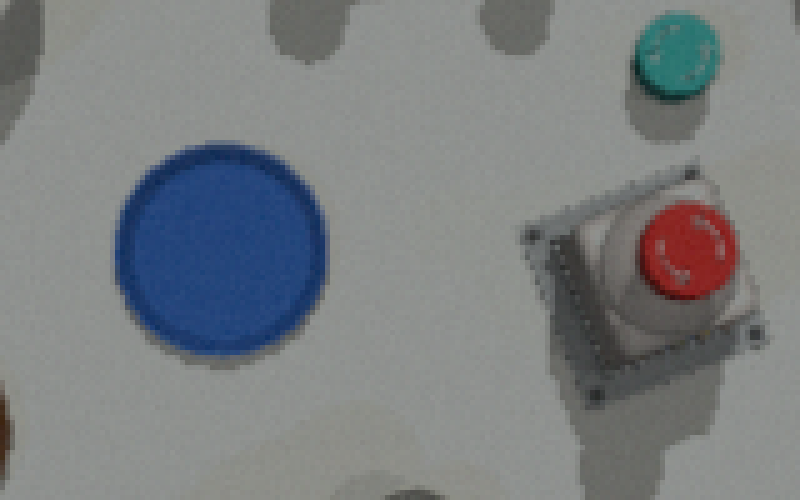

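The crop shows the red cap (690,250 in the crop) on the white bottle in its square shoe, the blue saucer at (221,250) and the turquoise look-alike at (677,55). The red cap and the blue saucer are the ones meant. Now I move over the bottle.

Request:
arm_command --pt "87 29.5 27 -6 0 0 0" --pt "87 29.5 27 -6 0 0 0" --pt "87 29.5 27 -6 0 0 0" --pt "87 29.5 27 -6 0 0 0" --pt "87 29.5 27 -6 0 0 0" --pt "87 29.5 27 -6 0 0 0" --pt "87 29.5 27 -6 0 0 0" --pt "87 29.5 27 -6 0 0 0"

```text
time_s: 1.8
tcp_pos: [0.3416, 0.325, 0.2791]
ee_rot: [[0.96, -0.28, 0.0], [-0.28, -0.96, 0.001], [0.0, -0.001, -1.0]]
wrist_force: [0.5, 0.9, -0.0]
gripper_width: 1.004
gripper_force: 0.0
```

Request:
arm_command --pt "87 29.5 27 -6 0 0 0" --pt "87 29.5 27 -6 0 0 0" --pt "87 29.5 27 -6 0 0 0" --pt "87 29.5 27 -6 0 0 0" --pt "87 29.5 27 -6 0 0 0" --pt "87 29.5 27 -6 0 0 0" --pt "87 20 20 -6 0 0 0" --pt "87 0 0 0 0 0 0"

```text
time_s: 2.6
tcp_pos: [0.4806, 0.0944, 0.3213]
ee_rot: [[0.959, -0.284, 0.002], [-0.284, -0.959, 0.0], [0.002, -0.0, -1.0]]
wrist_force: [0.3, -0.8, 0.1]
gripper_width: 1.001
gripper_force: 0.0
```

```bash
python3 - <<'E'
from h import *
np.set_printoptions(precision=4,suppress=True)
print("shoe",atz("top",(221.8,328.8),.01), "captop",atz("top",(214.8,337.5),.206), "cap tri",tri(ray("top",(214.8,337.3)),ray("side",(169.8,291.2))))
s=sense(); print(s["time_s"],s["tcp_pos"],s["joints"]);print(s["ee_rot"])
m=camera_model("wrist"); print(-np.array(m["R"]).T@np.array(m["t"]),m)
cv2.imwrite("pics/w1.png",capture("wrist")[...,::-1])
print(proj("wrist",np.array([.507,.05,.206])))
for n in("cap_top","cap_centre"): print(find_in(n,"wrist"))
E
```

```text
shoe [0.5044 0.0514 0.01  ] captop [0.5054 0.0528 0.206 ] cap tri (array([0.5072, 0.0508, 0.188 ]), [np.float64(0.0002139971764260101), np.float64(0.00021399717642619774)])
2.6 [0.4806 0.0944 0.3213] [ 30.1779   5.4364  -8.7401   0.0487 -75.7414  43.3   ]
[[ 0.9588 -0.2842  0.0017]
 [-0.2842 -0.9588  0.    ]
 [ 0.0016 -0.0005 -1.    ]]
[0.5535 0.0725 0.4767] {'fx': 315.05518484652845, 'fy': 315.05518484652845, 'cx': 281.5799863480259, 'cy': 209.93605184183298, 'R': array([[-0.2846, -0.9586, -0.0012],
       [-0.9218,  0.2734,  0.275 ],
       [-0.2633,  0.0794, -0.9614]]), 't': array([0.2276, 0.3592, 0.5983])}
[np.float64(164.65385389002896), np.float64(323.5672439333861)]
[{'location': [35.4, 289.4], 'p': 0.81}]
[{'location': [162.9, 317.5], 'p': 0.93}, {'location': [35.4, 290.3], 'p': 0.72}]
```

View pics/w1.png

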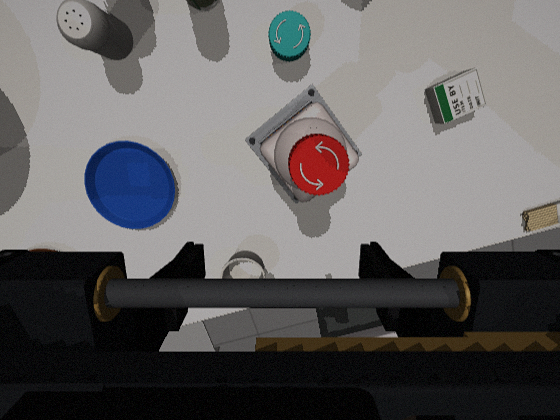

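The wrist picture shows the red cap with anticlockwise arrows at (164,319), the blue saucer at (185,131), and the turquoise cap at (35,289).

```bash
cat >> h.py <<'E'
def blob(im,col):
    h=cv2.cvtColor(im,cv2.COLOR_RGB2HSV)
    m=(cv2.inRange(h,(0,150,140),(6,255,255))|cv2.inRange(h,(174,150,140),(180,255,255))) if col=="r" else cv2.inRange(h,(105,150,40),(125,255,255))
    c=max(cv2.findContours(m,0,1)[0],key=cv2.contourArea); return cv2.fitEllipse(cv2.convexHull(c)),cv2.boundingRect(c)
E
python3 - <<'E'
from h import *
np.set_printoptions(precision=4,suppress=True)
im=capture("wrist"); 
e,b=blob(im,"r"); print(e,b); print("cap",atz("wrist",e[0][::-1],.206))
e2,b=blob(im,"b"); print(e2,b); print("sau rim",atz("wrist",e2[0][::-1],.012))
s=sense(); P=atz("wrist",e[0][::-1],.206); print(s["tcp_pos"],s["ee_rot"].T@(P-s["tcp_pos"]))
E
```

```text
((321.4317626953125, 162.27369689941406), (58.09770965576172, 59.37530517578125), 38.874412536621094) (292, 133, 59, 59)
cap [0.5086 0.053  0.206 ]
((129.748779296875, 182.09417724609375), (82.80335998535156, 95.07856750488281), 128.38323974609375) (85, 139, 91, 88)
sau rim [0.5288 0.3189 0.012 ]
[0.4788 0.0971 0.3203] [0.041  0.034  0.1143]
```

Request:
arm_command --pt "87 20 17.5 0 0 0 0" --pt "87 20 17.5 0 0 0 0" --pt "87 0 0 15 0 0 0.125" --pt "87 0 0 15 0 0 0.125" --pt "87 0 0 0 0 0 0.125" --pt "87 0 0 0 0 0 0.125" --pt "87 0 0 0 0 0 0" --pt "87 0 0 0 0 0 0"

```text
time_s: 3.6
tcp_pos: [0.5075, 0.0527, 0.2905]
ee_rot: [[0.711, -0.703, -0.0], [-0.703, -0.711, 0.0], [-0.0, -0.0, -1.0]]
wrist_force: [-0.0, -0.8, 0.2]
gripper_width: 0.998
gripper_force: 0.0
```

```bash
python3 - <<'E'
from h import *
np.set_printoptions(precision=4,suppress=True)
for i in range(2):
    s=sense(); m=camera_model("wrist"); im=capture("wrist")
    e,b=blob(im,"r"); P=atz("wrist",e[0][::-1],.206); print(e,b,P)
    print(s["tcp_pos"],s["joints"],s["ee_rot"].T@(P-s["tcp_pos"]))
t=capture("top"); e,b=blob(t,"r"); print(e,b)
cv2.imwrite("pics/w2.png",im[...,::-1])
E
```

```text
((281.0247497558594, 217.89450073242188), (60.12503433227539, 62.43990707397461), 91.100341796875) (250, 188, 64, 61) [0.5085 0.0526 0.206 ]
[0.5075 0.0527 0.2905] [ 24.1716   8.4947  -9.4972  -0.0042 -72.0092  21.1616] [ 0.0007 -0.0007  0.0845]
((280.9214782714844, 218.0159149169922), (59.77302551269531, 62.859657287597656), 93.77037048339844) (249, 189, 64, 60) [0.5086 0.0526 0.206 ]
[0.5076 0.0525 0.2906] [ 24.1552   8.4922  -9.4879  -0.003  -72.0096  21.1385] [ 0.0006 -0.0007  0.0846]Traceback (most recent call last):
  File "<stdin>", line 7, in <module>
  File "h.py", line 19, in blob
    c=max(cv2.findContours(m,0,1)[0],key=cv2.contourArea); return cv2.fitEllipse(cv2.convexHull(c)),cv2.boundingRect(c)
                                                                  ~~~~~~~~~~~~~~^^^^^^^^^^^^^^^^^^^
cv2.error: OpenCV(4.12.0) /io/opencv/modules/imgproc/src/shapedescr.cpp:361: error: (-201:Incorrect size of input array) There should be at least 5 points to fit the ellipse in function 'fitEllipseNoDirect'
```

Request:
arm_command --pt "87 0 0 20 0 0 0" --pt "87 0 0 20 0 0 0" --pt "87 0 0 20 0 0 0" --pt "87 0 0 20 0 0 0" --pt "87 0 0 18 0 0 0" --pt "87 0 0 8 0 0 0" --pt "87 0 0 0 0 0 0" --pt "87 0 0 0 0 0 0"

```text
time_s: 4.55
tcp_pos: [0.5084, 0.052, 0.1853]
ee_rot: [[0.709, -0.706, 0.001], [-0.706, -0.709, 0.0], [0.001, -0.001, -1.0]]
wrist_force: [0.9, 0.8, 0.9]
gripper_width: 1.001
gripper_force: 0.0
```

Request:
arm_command --pt "60 0 0 0 0 0 0" --pt "60 0 0 0 0 0 0" --pt "56 0 0 0 0 0 0" --pt "56 0 0 0 0 0 0" --pt "54 0 0 0 0 0 0" --pt "54 0 0 0 0 0 0"

```text
time_s: 5.15
tcp_pos: [0.5078, 0.0518, 0.1846]
ee_rot: [[0.708, -0.706, 0.0], [-0.706, -0.708, 0.0], [0.0, -0.0, -1.0]]
wrist_force: [-0.1, 0.3, -0.2]
gripper_width: 0.635
gripper_force: 0.0
```

Request:
arm_command --pt "53 0 0 0 0 0 0" --pt "53 0 0 0 0 0 0" --pt "52 0 0 0 0 0 0" --pt "52 0 0 0 0 0 0"

```text
time_s: 5.55
tcp_pos: [0.5083, 0.0523, 0.1847]
ee_rot: [[0.708, -0.706, 0.001], [-0.706, -0.708, 0.001], [0.0, -0.001, -1.0]]
wrist_force: [0.6, 1.3, 0.1]
gripper_width: 0.596
gripper_force: 6.0
```

Request:
arm_command --pt "50 0 0 0 0 0 0" --pt "48 0 0 0 0 0 0" --pt "40 0 0 0 0 0 0" --pt "40 0 0 0 0 0 0"

```text
time_s: 5.95
tcp_pos: [0.5083, 0.0523, 0.1847]
ee_rot: [[0.708, -0.706, 0.001], [-0.706, -0.708, 0.001], [0.0, -0.001, -1.0]]
wrist_force: [2.2, 3.0, -0.5]
gripper_width: 0.59
gripper_force: 30.0
```

Request:
arm_command --pt "40 0 0 1 0 0 0" --pt "40 0 0 1 0 0 0" --pt "40 0 0 1 0 0 0" --pt "40 0 0 0 0 0 0"

```text
time_s: 6.35
tcp_pos: [0.5084, 0.0521, 0.1827]
ee_rot: [[0.709, -0.706, 0.002], [-0.706, -0.709, 0.0], [0.001, -0.001, -1.0]]
wrist_force: [0.3, 4.8, 6.9]
gripper_width: 0.595
gripper_force: 30.0
```

Request:
arm_command --pt "40 0 0 1 0 0 0" --pt "40 0 0 1 0 0 0" --pt "40 0 0 0 0 0 0"

```text
time_s: 6.65
tcp_pos: [0.5085, 0.0521, 0.1814]
ee_rot: [[0.709, -0.705, 0.002], [-0.705, -0.709, 0.0], [0.002, -0.002, -1.0]]
wrist_force: [-0.7, 4.7, 10.2]
gripper_width: 0.593
gripper_force: 30.0
```

Request:
arm_command --pt "40 0 0 1 0 0 0" --pt "40 0 0 1 0 0 0" --pt "40 0 0 0 0 0 0"

```text
time_s: 6.95
tcp_pos: [0.5086, 0.0521, 0.1801]
ee_rot: [[0.709, -0.705, 0.003], [-0.705, -0.709, 0.0], [0.002, -0.002, -1.0]]
wrist_force: [-2.0, 4.6, 12.4]
gripper_width: 0.596
gripper_force: 30.0
```

Request:
arm_command --pt "40 0 0 1 0 0 0" --pt "40 0 0 0 0 0 0"

```text
time_s: 7.15
tcp_pos: [0.5086, 0.0521, 0.1797]
ee_rot: [[0.709, -0.705, 0.003], [-0.705, -0.709, 0.0], [0.002, -0.002, -1.0]]
wrist_force: [-2.7, 4.0, 15.1]
gripper_width: 0.592
gripper_force: 30.0
```

Request:
arm_command --pt "40 0 0 1 0 0 0" --pt "40 0 0 0 0 0 0"

```text
time_s: 7.35
tcp_pos: [0.5087, 0.052, 0.1796]
ee_rot: [[0.709, -0.705, 0.004], [-0.705, -0.709, -0.0], [0.003, -0.002, -1.0]]
wrist_force: [-5.4, 3.8, 19.2]
gripper_width: 0.594
gripper_force: 30.0
```

Request:
arm_command --pt "40 0 0 0 0 0 -0.06" --pt "40 0 0 0 0 0 -0.06" --pt "40 0 0 0 0 0 -0.06"

```text
time_s: 7.65
tcp_pos: [0.5094, 0.0517, 0.1796]
ee_rot: [[0.826, -0.564, 0.005], [-0.564, -0.826, -0.001], [0.005, -0.003, -1.0]]
wrist_force: [-2.1, 2.3, 17.6]
gripper_width: 0.593
gripper_force: 30.0
```

```bash
python3 -c "
from h import *
s=sense();print(s['moment'],s['wrist_force'],s['tcp_pos'])"
```

```text
[ 0.7369807   0.69268526 -0.00205683] [-2.13567546  2.30462755 17.57066784] [0.50940834 0.05165496 0.17964157]
```

Request:
arm_command --pt "40 0 0 0 0 0 -0.06" --pt "40 0 0 0 0 0 -0.06" --pt "40 0 0 0 0 0 -0.06" --pt "40 0 0 0 0 0 -0.06"

```text
time_s: 8.05
tcp_pos: [0.5096, 0.0516, 0.1796]
ee_rot: [[0.936, -0.352, 0.006], [-0.352, -0.936, -0.001], [0.006, -0.001, -1.0]]
wrist_force: [-1.3, 1.4, 17.0]
gripper_width: 0.595
gripper_force: 30.0
```

```bash
python3 -c "
from h import *
s=sense();print(s['moment'],s['wrist_force'],s['tcp_pos'])"
```

```text
[ 0.63531102  0.63170733 -0.0645398 ] [-1.33427463  1.3826299  16.99963126] [0.50958528 0.05164134 0.17963588]
```

Request:
arm_command --pt "40 0 0 0.2 0 0 -0.06" --pt "40 0 0 0 0 0 -0.06" --pt "40 0 0 0 0 0 -0.06" --pt "40 0 0 0 0 0 -0.06"

```text
time_s: 8.45
tcp_pos: [0.5098, 0.0515, 0.1796]
ee_rot: [[0.993, -0.119, 0.006], [-0.119, -0.993, -0.001], [0.006, 0.0, -1.0]]
wrist_force: [-1.7, 0.9, 16.9]
gripper_width: 0.598
gripper_force: 30.0
```

```bash
python3 -c "
from h import *
s=sense();print(s['moment'],s['wrist_force'],s['tcp_pos'])
im=capture('side'); cv2.imwrite('pics/s3.png',cv2.resize(im[130:270,220:380],None,fx=5,fy=4,interpolation=2)[...,::-1])"
```

```text
[ 0.43608582  0.45114664 -0.03599041] [-1.70565371  0.8867804  16.88571316] [0.50980883 0.05147623 0.17960543]
```

View pics/s3.png

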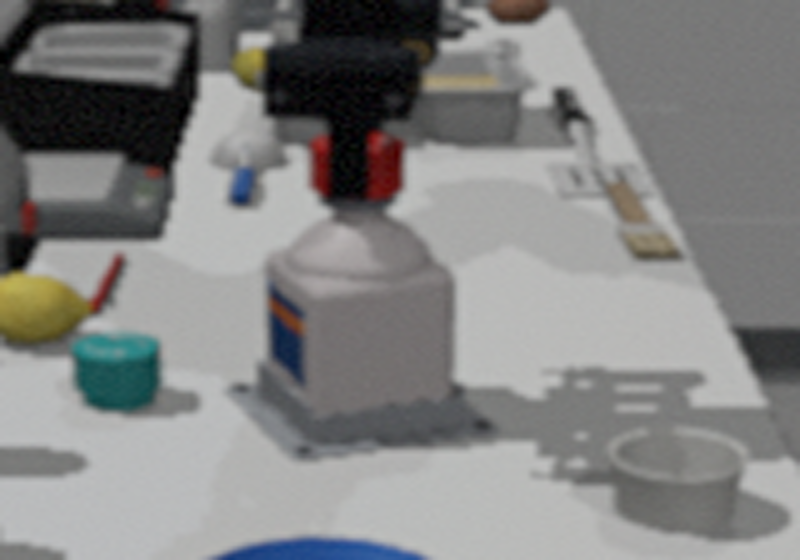

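The side crop shows the fingers gripping the red cap (170,355 in the crop), level on the bottle. I keep turning with the press held.

Request:
arm_command --pt "40 0 0 0.4 0 0 -0.07" --pt "40 0 0 0 0 0 -0.07" --pt "40 0 0 0 0 0 -0.07" --pt "40 0 0 0 0 0 -0.07"

```text
time_s: 8.9
tcp_pos: [0.5103, 0.0516, 0.1796]
ee_rot: [[0.987, 0.16, 0.007], [0.16, -0.987, -0.001], [0.007, 0.002, -1.0]]
wrist_force: [-1.6, 2.6, 18.5]
gripper_width: 0.593
gripper_force: 30.0
```

```bash
python3 -c "
from h import *
s=sense();print(s['moment'],s['wrist_force'],s['tcp_pos'],s['joints'])"
```

```text
[ 0.54444515  0.35370516 -0.09731195] [-1.61838201  2.57149818 18.49715905] [0.51031688 0.05156516 0.17957821] [ 24.04971794  13.57497204 -19.83737361   0.24984956 -56.21024689
  75.02856464]
```

Request:
arm_command --pt "40 0 0 0 0 0 -0.07" --pt "40 0 0 0 0 0 -0.07" --pt "40 0 0 0 0 0 -0.07"

```text
time_s: 9.2
tcp_pos: [0.5102, 0.0521, 0.1795]
ee_rot: [[0.932, 0.362, 0.007], [0.362, -0.932, 0.001], [0.007, 0.002, -1.0]]
wrist_force: [-1.6, 3.6, 16.9]
gripper_width: 0.592
gripper_force: 30.0
```

```bash
python3 -c "
from h import *
s=sense();print(s['moment'],s['wrist_force'],s['tcp_pos'],s['joints'])"
```

```text
[ 1.12233221  0.5704278  -0.17195708] [-1.61085998  3.62677805 16.9050801 ] [0.51020289 0.05208199 0.17951001] [ 24.07271987  13.57221038 -19.82393761   0.17510607 -56.2036958
  87.0390854 ]
```

Request:
arm_command --pt "40 0 0 -2 0 0 0" --pt "40 0 0 -2 0 0 0" --pt "40 0 0 -2 0 0 0" --pt "40 0 0 -2 0 0 0" --pt "40 0 0 0 0 0 0"

```text
time_s: 9.7
tcp_pos: [0.5087, 0.0519, 0.1836]
ee_rot: [[0.934, 0.358, 0.003], [0.358, -0.934, 0.0], [0.002, 0.001, -1.0]]
wrist_force: [3.6, 3.4, 3.9]
gripper_width: 0.593
gripper_force: 30.0
```

Request:
arm_command --pt "40 0 0 -1 0 0 0" --pt "40 0 0 -1 0 0 0" --pt "40 0 0 0 0 0 0"

```text
time_s: 10.0
tcp_pos: [0.508, 0.052, 0.1848]
ee_rot: [[0.934, 0.358, 0.0], [0.358, -0.934, 0.0], [0.0, -0.0, -1.0]]
wrist_force: [4.3, 2.8, 1.0]
gripper_width: 0.593
gripper_force: 30.0
```

Request:
arm_command --pt "40 0 0 -1 0 0 0" --pt "40 0 0 -1 0 0 0" --pt "40 0 0 0 0 0 0"

```text
time_s: 10.3
tcp_pos: [0.5069, 0.0522, 0.1858]
ee_rot: [[0.934, 0.358, -0.003], [0.358, -0.934, 0.001], [-0.002, -0.001, -1.0]]
wrist_force: [2.5, 4.9, 0.2]
gripper_width: 0.592
gripper_force: 30.0
```

Request:
arm_command --pt "40 0 0 -1 0 0 0" --pt "40 0 0 -1 0 0 0" --pt "40 0 0 0 0 0 0"

```text
time_s: 10.6
tcp_pos: [0.5061, 0.0524, 0.1867]
ee_rot: [[0.934, 0.357, -0.005], [0.357, -0.934, 0.001], [-0.004, -0.002, -1.0]]
wrist_force: [3.5, 5.4, -3.7]
gripper_width: 0.594
gripper_force: 30.0
```

```bash
python3 -c "
from h import *
s=sense();print(s['moment'],s['wrist_force'],s['tcp_pos'],s['joints'])"
```

```text
[ 1.51368065 -1.10028252 -0.05646776] [ 3.52307337  5.39280816 -3.72451076] [0.50614997 0.05237014 0.18668142] [ 24.11634097  13.1102121  -19.16152998  -0.17896904 -57.94712515
  86.91030395]
```

Request:
arm_command --pt "40 0 0 -1 0 0 0" --pt "40 0 0 0 0 0 0" --pt "40 0 0 0 0 0 0"

```text
time_s: 10.9
tcp_pos: [0.5061, 0.0524, 0.1873]
ee_rot: [[0.934, 0.357, -0.005], [0.357, -0.934, 0.001], [-0.004, -0.003, -1.0]]
wrist_force: [4.0, 4.6, -5.6]
gripper_width: 0.593
gripper_force: 30.0
```

```bash
python3 -c "
from h import *
s=sense();print(s['moment'],s['wrist_force'],s['tcp_pos'],s['effort'])"
```

```text
[ 1.42533798 -1.25788702  0.01126384] [ 3.95795995  4.60786088 -5.63851531] [0.50606265 0.05236197 0.18725849] [-2.25504220e+00 -3.21946585e+01  1.61899996e+01  4.79721576e+00
 -1.65621210e+00 -2.84956506e-03]
```

Request:
arm_command --pt "40 0 0 2 0 0 0" --pt "40 0 0 2 0 0 0" --pt "40 0 0 2 0 0 0" --pt "40 0 0 2 0 0 0" --pt "40 0 0 2 0 0 0" --pt "40 0 0 0 0 0 0"

```text
time_s: 11.5
tcp_pos: [0.5066, 0.0523, 0.1801]
ee_rot: [[0.934, 0.358, -0.003], [0.358, -0.934, 0.0], [-0.002, -0.001, -1.0]]
wrist_force: [-0.7, 4.7, 6.4]
gripper_width: 0.591
gripper_force: 30.0
```

Request:
arm_command --pt "40 0 0 1 0 0 0" --pt "40 0 0 1 0 0 0" --pt "40 0 0 0 0 0 0"

```text
time_s: 11.8
tcp_pos: [0.5066, 0.0523, 0.179]
ee_rot: [[0.934, 0.358, -0.002], [0.358, -0.934, 0.0], [-0.002, -0.001, -1.0]]
wrist_force: [-2.4, 6.0, 11.1]
gripper_width: 0.592
gripper_force: 30.0
```

Request:
arm_command --pt "40 0 0 1 0 0 0" --pt "40 0 0 0 0 0 0"

```text
time_s: 12.0
tcp_pos: [0.5067, 0.0523, 0.1784]
ee_rot: [[0.934, 0.359, -0.002], [0.359, -0.934, 0.0], [-0.002, -0.001, -1.0]]
wrist_force: [-3.2, 6.1, 13.3]
gripper_width: 0.591
gripper_force: 30.0
```

Request:
arm_command --pt "40 0 0 1 0 0 0" --pt "40 0 0 0 0 0 0"

```text
time_s: 12.2
tcp_pos: [0.5067, 0.0523, 0.1778]
ee_rot: [[0.933, 0.359, -0.002], [0.359, -0.933, 0.0], [-0.001, -0.001, -1.0]]
wrist_force: [-4.5, 6.0, 14.5]
gripper_width: 0.593
gripper_force: 30.0
```

Request:
arm_command --pt "40 0 0 1 0 0 0" --pt "40 0 0 0 0 0 0"

```text
time_s: 12.4
tcp_pos: [0.5068, 0.0523, 0.1776]
ee_rot: [[0.933, 0.359, -0.001], [0.359, -0.933, 0.0], [-0.001, -0.0, -1.0]]
wrist_force: [-5.2, 6.2, 18.6]
gripper_width: 0.59
gripper_force: 30.0
```

Request:
arm_command --pt "40 0 0 1 0 0 0" --pt "40 0 0 0 0 0 0"

```text
time_s: 12.6
tcp_pos: [0.5068, 0.0523, 0.1775]
ee_rot: [[0.933, 0.359, -0.001], [0.359, -0.933, -0.0], [-0.001, -0.0, -1.0]]
wrist_force: [-8.0, 6.3, 22.2]
gripper_width: 0.59
gripper_force: 30.0
```

Request:
arm_command --pt "40 0 0 -0.6 0 0 -0.06" --pt "40 0 0 0 0 0 -0.06" --pt "40 0 0 0 0 0 0"

```text
time_s: 12.9
tcp_pos: [0.5082, 0.0521, 0.1776]
ee_rot: [[0.883, 0.469, 0.002], [0.469, -0.883, -0.0], [0.002, 0.001, -1.0]]
wrist_force: [-1.9, 4.2, 16.6]
gripper_width: 0.59
gripper_force: 30.0
```

```bash
cat > s.py <<'E'
from h import *
np.set_printoptions(precision=4,suppress=True)
s=sense();print(s['time_s'],s['moment'],s['wrist_force'],s['tcp_pos'],s['joints'][5])
E
python3 s.py
```

```text
12.9 [1.1078 0.6283 0.055 ] [-1.8798  4.2283 16.5776] [0.5082 0.0521 0.1776] 93.84400174228585
```

Request:
arm_command --pt "40 0 0 0 0 0 -0.06" --pt "40 0 0 0 0 0 -0.06" --pt "40 0 0 0 0 0 0"

```text
time_s: 13.2
tcp_pos: [0.5087, 0.0522, 0.1776]
ee_rot: [[0.821, 0.572, 0.003], [0.572, -0.821, 0.0], [0.003, 0.002, -1.0]]
wrist_force: [-0.1, 3.9, 16.4]
gripper_width: 0.591
gripper_force: 30.0
```

```bash
python3 s.py
```

```text
13.2 [ 1.1939  0.3432 -0.0005] [-0.0597  3.9161 16.3989] [0.5087 0.0522 0.1776] 100.70613206418433
```

Request:
arm_command --pt "40 0 0 0.4 0 0 -0.06" --pt "40 0 0 0 0 0 -0.06" --pt "40 0 0 0 0 0 -0.06"

```text
time_s: 13.5
tcp_pos: [0.5083, 0.0525, 0.1775]
ee_rot: [[0.705, 0.709, 0.003], [0.709, -0.705, 0.001], [0.003, 0.001, -1.0]]
wrist_force: [-4.7, 6.5, 18.7]
gripper_width: 0.589
gripper_force: 30.0
```

```bash
python3 s.py
```

```text
13.5 [ 1.7854  0.9147 -0.6532] [-4.6755  6.5167 18.6612] [0.5083 0.0525 0.1775] 111.01823949158224
```

Request:
arm_command --pt "40 0 0 0 0 0 -0.06" --pt "40 0 0 0 0 0 -0.06" --pt "40 0 0 0 0 0 -0.06"

```text
time_s: 13.8
tcp_pos: [0.5084, 0.0528, 0.177]
ee_rot: [[0.569, 0.822, 0.003], [0.822, -0.569, 0.002], [0.003, 0.001, -1.0]]
wrist_force: [-1.9, 3.0, 15.7]
gripper_width: 0.594
gripper_force: 30.0
```

```bash
python3 s.py
```

```text
13.8 [ 0.9762  0.4928 -1.0705] [-1.9082  2.9844 15.7379] [0.5084 0.0528 0.177 ] 121.23276419611874
```

Request:
arm_command --pt "40 0 0 0 0 0 0.06" --pt "40 0 0 0 0 0 0.06" --pt "40 0 0 0 0 0 0.06" --pt "40 0 0 0 0 0 0"

```text
time_s: 14.2
tcp_pos: [0.5086, 0.0521, 0.1769]
ee_rot: [[0.707, 0.708, 0.003], [0.708, -0.707, 0.0], [0.002, 0.002, -1.0]]
wrist_force: [-0.4, 3.6, 15.8]
gripper_width: 0.592
gripper_force: 30.0
```

```bash
python3 s.py
```

```text
14.2 [ 1.1206  0.1704 -0.1206] [-0.4455  3.5872 15.7515] [0.5086 0.0521 0.1769] 110.89620984537602
```

Request:
arm_command --pt "40 0 0 -2 0 0 0" --pt "40 0 0 -2 0 0 0" --pt "40 0 0 -2 0 0 0" --pt "40 0 0 -2 0 0 0" --pt "40 0 0 -2 0 0 0" --pt "40 0 0 0 0 0 0"

```text
time_s: 14.8
tcp_pos: [0.5074, 0.0521, 0.1838]
ee_rot: [[0.707, 0.708, -0.001], [0.708, -0.707, 0.0], [-0.001, -0.001, -1.0]]
wrist_force: [2.2, 4.8, 1.7]
gripper_width: 0.593
gripper_force: 30.0
```

Request:
arm_command --pt "40 0 0 -1 0 0 0" --pt "40 0 0 -1 0 0 0" --pt "40 0 0 0 0 0 0"

```text
time_s: 15.1
tcp_pos: [0.5069, 0.0521, 0.185]
ee_rot: [[0.707, 0.707, -0.002], [0.707, -0.707, 0.0], [-0.002, -0.002, -1.0]]
wrist_force: [2.5, 4.0, -0.3]
gripper_width: 0.591
gripper_force: 30.0
```

Request:
arm_command --pt "40 0 0 -1 0 0 0" --pt "40 0 0 -1 0 0 0" --pt "40 0 0 0 0 0 0"

```text
time_s: 15.4
tcp_pos: [0.5061, 0.0522, 0.1858]
ee_rot: [[0.707, 0.707, -0.005], [0.707, -0.707, 0.001], [-0.003, -0.004, -1.0]]
wrist_force: [2.2, 6.2, -4.3]
gripper_width: 0.596
gripper_force: 30.0
```

Request:
arm_command --pt "40 0.7 -0.4 -1 0 0 0" --pt "40 0 0 -1 0 0 0" --pt "40 0 0 0 0 0 0"

```text
time_s: 15.7
tcp_pos: [0.5064, 0.0524, 0.1886]
ee_rot: [[0.707, 0.707, -0.005], [0.707, -0.707, -0.001], [-0.004, -0.003, -1.0]]
wrist_force: [0.7, 4.5, -4.8]
gripper_width: 0.592
gripper_force: 30.0
```

```bash
python3 s.py; python3 - <<'E'
from h import *
im=capture("wrist"); cv2.imwrite("pics/w4.png",im[...,::-1])
E
```

```text
15.7 [ 1.2086 -0.3878  0.0205] [ 0.7406  4.5092 -4.8491] [0.5064 0.0524 0.1886] 110.90377208003122
```

View pics/w4.png

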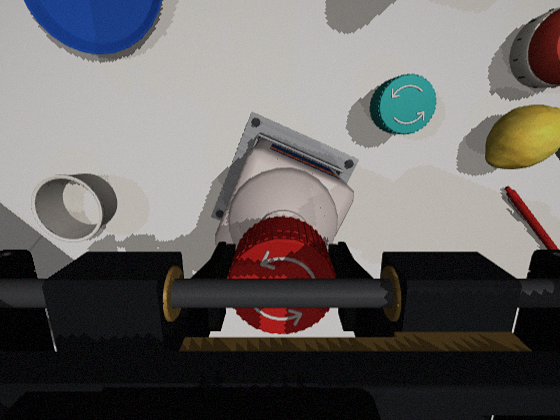

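The wrist picture shows the red cap held between the fingers at (275,285). The tool has risen 3 mm at a steady 4.8 N, so the cap is coming up. I continue gently.

Request:
arm_command --pt "40 0 0 -1.5 0 0 0" --pt "40 0 0 -1.5 0 0 0" --pt "40 0 0 0 0 0 0"

```text
time_s: 16.05
tcp_pos: [0.5076, 0.0523, 0.1935]
ee_rot: [[0.707, 0.708, -0.001], [0.708, -0.707, -0.001], [-0.001, -0.0, -1.0]]
wrist_force: [0.2, 3.0, -2.8]
gripper_width: 0.591
gripper_force: 30.0
```

Request:
arm_command --pt "40 0 0 -1.5 0 0 0" --pt "40 0 0 -1.5 0 0 0" --pt "40 0 0 0 0 0 0"

```text
time_s: 16.35
tcp_pos: [0.5081, 0.0522, 0.1967]
ee_rot: [[0.706, 0.708, 0.0], [0.708, -0.706, -0.001], [-0.0, 0.001, -1.0]]
wrist_force: [-0.1, 0.8, -1.1]
gripper_width: 0.593
gripper_force: 30.0
```

Request:
arm_command --pt "40 0 0 -5 0 0 0" --pt "40 0 0 -5 0 0 0" --pt "40 0 0 -8 0 0 0" --pt "40 0 0 -8 0 0 0" --pt "40 0 0 -12 0 0 0" --pt "40 0 0 -12 0 0 0" --pt "40 0 0 0 0 0 0"

```text
time_s: 17.05
tcp_pos: [0.5093, 0.053, 0.2488]
ee_rot: [[0.706, 0.708, 0.005], [0.708, -0.706, 0.001], [0.004, 0.003, -1.0]]
wrist_force: [-0.6, -0.6, -1.6]
gripper_width: 0.592
gripper_force: 30.0
```

```bash
python3 s.py; python3 - <<'E'
from h import *
im=capture('side'); cv2.imwrite('pics/s5.png',cv2.resize(im[130:270,220:380],None,fx=5,fy=4,interpolation=2)[...,::-1])
w=capture("wrist"); 
t=capture("top")
for c,i in(("wrist",w),("side",im),("top",t)):
  try:
    e,b=blob(i,"b"); print(c,e,b,atz(c,e[0][::-1],.010))
  except Exception as x: print(c,x)
E
```

```text
17.05 [-0.0704 -0.0868 -0.0079] [-0.5515 -0.6124 -1.6094] [0.5093 0.053  0.2488] 110.89629267916446
wrist ((119.06571960449219, -2.7186660766601562), (119.86485290527344, 143.41879272460938), 154.05799865722656) (58, 0, 124, 68) [0.52688982 0.32055809 0.01      ]
side ((283.31719970703125, 280.3103332519531), (30.936017990112305, 55.45021438598633), 89.94634246826172) (256, 265, 56, 32) [0.52442623 0.32253842 0.01      ]
top ((243.705322265625, 214.7522735595703), (40.65126419067383, 41.40435791015625), 60.06954574584961) (223, 195, 42, 41) [0.52363596 0.31851759 0.01      ]
```

View pics/s5.png

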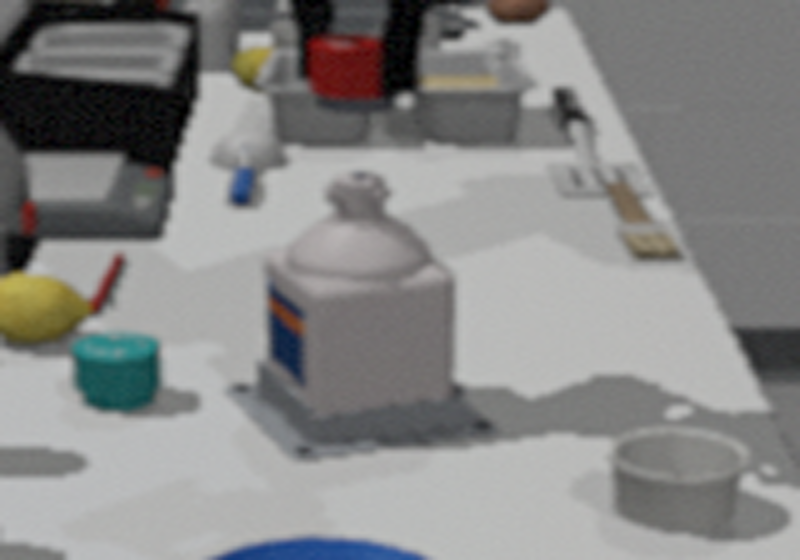

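The crop shows the bare neck at (185,355) and the cap held above it. Now I go over the saucer.

Request:
arm_command --pt "40 25 -22 0 0 0 0" --pt "40 25 -22 0 0 0 0" --pt "40 25 -22 0 0 0 0" --pt "40 25 -22 0 0 0 0" --pt "40 25 -22 0 0 0 0" --pt "40 25 -22 0 0 0 0" --pt "40 25 -22 0 0 0 0" --pt "40 25 -22 0 0 0 0"

```text
time_s: 18.0
tcp_pos: [0.5243, 0.3197, 0.2451]
ee_rot: [[0.707, 0.708, -0.002], [0.708, -0.707, -0.001], [-0.002, -0.0, -1.0]]
wrist_force: [0.1, -0.4, -1.5]
gripper_width: 0.595
gripper_force: 30.0
```

Request:
arm_command --pt "40 0 0 20 0 0 0" --pt "40 0 0 25 0 0 0" --pt "40 0 0 25 0 0 0" --pt "40 0 0 25 0 0 0" --pt "40 0 0 25 0 0 0" --pt "40 0 0 0 0 0 0" --pt "40 0 0 0 0 0 0"

```text
time_s: 18.7
tcp_pos: [0.5249, 0.3184, 0.1259]
ee_rot: [[0.706, 0.708, -0.001], [0.708, -0.706, -0.001], [-0.001, 0.001, -1.0]]
wrist_force: [0.3, 0.3, -0.3]
gripper_width: 0.591
gripper_force: 30.0
```

```bash
python3 s.py; python3 - <<'E'
from h import *
w=capture("wrist"); s=capture("side"); t=capture("top")
cv2.imwrite("pics/w6.png",w[...,::-1]); cv2.imwrite("pics/s6.png",s[...,::-1])
for c,i in(("wrist",w),("side",s),("top",t)):
  try:
    e,b=blob(i,"b"); print(c,e,b,atz(c,e[0][::-1],.010))
  except Exception as x: print(c,x)
E
```

```text
18.7 [ 0.0024 -0.0757 -0.0579] [ 0.2649  0.2891 -0.3325] [0.5249 0.3184 0.1259] 88.70126802641046
wrist ((282.2861328125, 198.51333618164062), (137.8857879638672, 153.20753479003906), 88.24085998535156) (206, 129, 153, 121) [0.53233045 0.32446652 0.01      ]
side ((283.3093566894531, 280.3631896972656), (30.83228302001953, 55.52299499511719), 89.64022827148438) (256, 265, 56, 32) [0.52444028 0.32276122 0.01      ]
top ((251.1369171142578, 222.22567749023438), (18.348234176635742, 38.71091079711914), 44.86818313598633) (235, 205, 30, 31) [0.50037318 0.29481179 0.01      ]
```

View pics/w6.png

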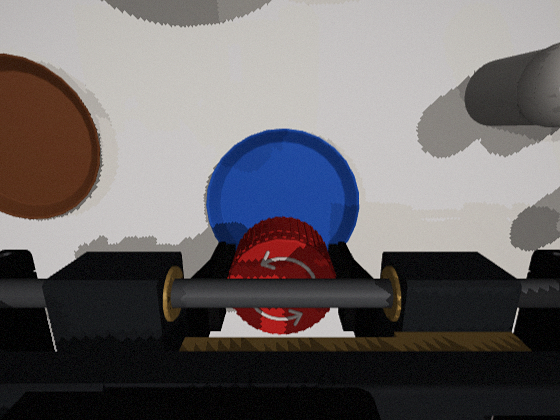

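The wrist picture shows the cap (275,270) above the blue saucer, whose centre column of 282 lines up with the tool. I descend.

Request:
arm_command --pt "40 0 0 20 0 0 0" --pt "40 0 0 20 0 0 0" --pt "40 0 0 20 0 0 0" --pt "40 0 0 15 0 0 0" --pt "40 0 0 8 0 0 0" --pt "40 0 0 4 0 0 0" --pt "40 0 0 0 0 0 0" --pt "40 0 0 0 0 0 0"

```text
time_s: 19.65
tcp_pos: [0.5254, 0.319, 0.0402]
ee_rot: [[0.706, 0.708, 0.001], [0.708, -0.706, 0.001], [0.002, 0.0, -1.0]]
wrist_force: [-1.1, 0.3, -0.7]
gripper_width: 0.592
gripper_force: 30.0
```

Request:
arm_command --pt "40 0 0 2 0 0 0" --pt "40 0 0 2 0 0 0" --pt "40 0 0 2 0 0 0" --pt "40 0 0 0 0 0 0"

```text
time_s: 20.05
tcp_pos: [0.5246, 0.3184, 0.0328]
ee_rot: [[0.707, 0.708, -0.0], [0.708, -0.707, -0.0], [-0.001, -0.0, -1.0]]
wrist_force: [-0.2, 0.1, -0.7]
gripper_width: 0.592
gripper_force: 30.0
```

Request:
arm_command --pt "40 0 0 1.5 0 0 0" --pt "40 0 0 1.5 0 0 0" --pt "40 0 0 1 0 0 0" --pt "40 0 0 0 0 0 0"

```text
time_s: 20.45
tcp_pos: [0.5247, 0.3184, 0.0289]
ee_rot: [[0.707, 0.708, -0.0], [0.708, -0.707, -0.0], [-0.0, -0.0, -1.0]]
wrist_force: [0.5, -0.4, -1.1]
gripper_width: 0.592
gripper_force: 30.0
```

Request:
arm_command --pt "40 0 0 1 0 0 0" --pt "40 0 0 1 0 0 0" --pt "40 0 0 0 0 0 0"

```text
time_s: 20.75
tcp_pos: [0.5247, 0.3185, 0.027]
ee_rot: [[0.707, 0.708, -0.0], [0.708, -0.707, -0.0], [-0.0, -0.0, -1.0]]
wrist_force: [-0.2, -0.5, -1.4]
gripper_width: 0.595
gripper_force: 30.0
```

Request:
arm_command --pt "40 0 0 1 0 0 0" --pt "40 0 0 0.5 0 0 0" --pt "40 0 0 0 0 0 0"

```text
time_s: 21.05
tcp_pos: [0.525, 0.3187, 0.026]
ee_rot: [[0.706, 0.708, 0.0], [0.708, -0.706, 0.0], [0.0, 0.0, -1.0]]
wrist_force: [0.2, -0.2, 1.0]
gripper_width: 0.592
gripper_force: 30.0
```

Request:
arm_command --pt "40 0 0 1 0 0 0" --pt "40 0 0 0 0 0 0"

```text
time_s: 21.25
tcp_pos: [0.525, 0.3188, 0.0259]
ee_rot: [[0.706, 0.708, 0.001], [0.708, -0.706, 0.0], [0.001, 0.0, -1.0]]
wrist_force: [-2.1, -0.3, 5.3]
gripper_width: 0.592
gripper_force: 30.0
```

Contact. I ease off a little and open.

Request:
arm_command --pt "40 0 0 -0.8 0 0 0" --pt "50 0 0 0 0 0 0" --pt "53 0 0 0 0 0 0" --pt "56 0 0 0 0 0 0" --pt "62 0 0 0 0 0 0" --pt "70 0 0 0 0 0 0" --pt "70 0 0 0 0 0 0" --pt "70 0 0 0 0 0 0"

```text
time_s: 22.05
tcp_pos: [0.5247, 0.3184, 0.0253]
ee_rot: [[0.707, 0.708, -0.0], [0.708, -0.707, -0.0], [-0.0, 0.0, -1.0]]
wrist_force: [-0.0, 1.3, 0.3]
gripper_width: 0.796
gripper_force: 0.0
```

Request:
arm_command --pt "70 0 0 -4 0 0 0" --pt "70 0 0 -8 0 0 0" --pt "70 0 0 -12 0 0 0" --pt "70 0 0 -20 0 0 0" --pt "70 0 0 -30 0 0 0" --pt "70 0 0 -40 0 0 0" --pt "70 0 0 -40 0 0 0" --pt "70 0 0 0 0 0 0"

```text
time_s: 22.85
tcp_pos: [0.528, 0.3209, 0.188]
ee_rot: [[0.706, 0.709, 0.012], [0.709, -0.706, 0.009], [0.015, 0.002, -1.0]]
wrist_force: [0.3, 0.4, 0.4]
gripper_width: 0.805
gripper_force: 0.0
```

```bash
python3 s.py; python3 - <<'E'
from h import *
w=capture("wrist"); s=capture("side")
cv2.imwrite("pics/f7.png",np.vstack([w[60:420],cv2.resize(s[230:330,210:350],(560,240))])[...,::-1])
e,b=blob(w,"r"); print(e,atz("wrist",e[0][::-1],.048)); print(blob(s,"b"))
E
```

```text
22.85 [-0.0727 -0.0752  0.0262] [0.3273 0.4328 0.3779] [0.528  0.3209 0.188 ] 88.70272979958231
((280.5521545410156, 207.02340698242188), (50.06462860107422, 51.32461166381836), 86.98612976074219) [0.52202588 0.31685316 0.048     ]
(((283.2966613769531, 280.2724609375), (31.03563690185547, 55.42529296875), 90.07562255859375), (256, 267, 56, 30))
```

View pics/f7.png

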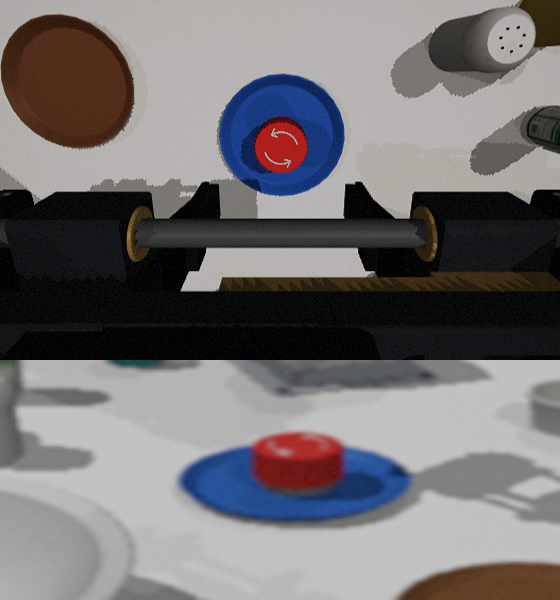

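The picture shows the cap upright, open side down, near the centre of the blue saucer (146,281), well inside the rim. The saucer has not moved and the robot is clear of it.

```bash
python3 -c "
from station import finish_job; print(finish_job())"
```

```text
the job is handed in; nothing more can be done
None
```

The red cap is off the bottle and sits open side down near the centre of the blue drip saucer. The saucer did not move, and I handed the job in at about 23 s. The first press-and-turn did not free the cap, so I pressed and turned again. The second turn went about 10° past where resistance began, and I eased back before lifting.

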